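# Hang the spatter shield on its keyhole screw

### The job

Lift the spatter shield out of its rack and hang it on the rotary unit's housing: pass its keyhole over the screw head until the shield lies flat on the housing face, then pull it down until it snaps past the ridge and is fully home, upright, and let go. The screw is clamped somewhere along its adjusting slot, so feel for it; press and pull gently, with no more than about 2 kg of force, and leave the jar, chuck key and lens cap alone.

Things in the scene. Friction and masses are not known exactly. Their poses are not given: they have to be found in the camera images.
- shield: Loose spatter shield, about 0.3 kg: upright aluminium sheet 120 wide (its y) x 105 high (z) x 4 mm thick (x, -2 to +2 mm). Origin: middle of its lower edge; z up; +x is its front, with the handle and rails. Starts upright in the rack, lower edge 8 mm above the table.
- shield_grip (a point): Middle of the black block handle on top of the shield, 136 mm above the shield's origin. The handle is 12 mm thick (shield's x, -2 to +10 mm) x 40 mm wide (y) and reaches from 94 to 152 mm above the origin. Axes as the shield's.
- shield_hole (a point): Centre of the keyhole's entry hole (18 mm wide, 20 mm high, corners cut), 50 mm above the shield's origin, on its back surface; axes as the shield's. The hole opens upward into a slot 9 mm wide whose closed end is 81 mm above the origin.
- shield_seat (a point): Where the screw's axis stands in the slot when the shield is home, 28 mm above the hole's centre, on the back surface; axes as the shield's. On the front, rails either side of the slot rise from 60 to 68 mm above the shield's origin to a ridge 4 mm high, then fall to a plateau 2 mm high from 72 mm up: the head rides over the ridge and drops behind it.
- rack: Fixed dark steel rack 90 x 150 mm: base 8 mm thick with two pairs of cheeks at its ends, 36 mm above the base (tops 44 mm above the table), leaving a 6 mm wide channel along its y in which the shield stands. Origin at the centre of its underside; z up.
- housing: Fixed white steel housing of the rotary unit, 70 deep x 180 wide x 122 mm high, with a black motor behind. Origin at the foot of its flat front face, in the middle; +x points out of that face (away from the robot), y along it, z up. The screw stands out of this face.
- mount (a point): The -y end of the housing's level adjusting slot (32 mm long, its middle above the housing's origin), on the front face, 100 mm above the table; axes as the housing's. The screw's axis is at this height, 4 to 28 mm along +y from here (differs each time, not measured), and does not shift under load. Once home, the spring alone loads screw and face with about 10 N in all.
- screw (a joint): Sprung screw: round head 15 mm across, 4 mm thick, on a 6 mm neck. At 0 the head's underside is 5 mm and its front 9 mm off the face; it cannot be pushed in. Value (m) is how far it is drawn out, up to 6 mm, against 3 N plus 1.2 N per mm: about 0.003 as the ridge passes, 0.001 with the shield home. Pulling down over the ridge takes 5 to 15 N, more than its weight; at home it stops hard.
- wipes_jar: Bystander: jar 52 mm across, 60 mm high. Origin at the centre of its underside.
- chuck_key: Bystander: steel T-shaped chuck key lying flat, about 90 x 80 mm, 14 mm high. Origin at its middle on the table.
- lens_cap: Bystander: black round cap 44 mm across, 22 mm high. Origin at the centre of its underside.
Mind the look-alikes: they are no part of the job. Several things look just like the housing: the one meant starts farthest from the robot's base.

How it is judged:
On the way, in this order (a step that is already met when the one before it is completed fails the run):
1. the shield is lifted clear of the rack (its lower edge more than 50 mm above the rack's underside) (z of shield in the frame of rack above 0.05 m), for 0.1 s.
2. the entry hole is over the screw head: the shield's back within 3 mm of the housing face, hole centre within 6 mm of the screw's height (x of shield_hole in the frame of mount between -0.003 and 0.003 m and z of shield_hole in the frame of mount between -0.006 and 0.006 m and y of shield_hole in the frame of mount between -0.002 and 0.034 m), for 0.1 s.
3. the shield is pulled down home behind the ridge (z of shield_seat in the frame of mount below 0.0025 m and value of joint screw between 0.0004 and 0.002 m), for 0.2 s.
At the end, for the whole second after the job is handed in: The shield hangs at rest, released: seat within 3 mm of the screw's height (2.5 mm above), -2 to 34 mm along the slot from the mount, back within 3 mm of the housing face, head behind the ridge (screw drawn out 0.4 to 2 mm), upright within 0.12 rad (all of step 3 and z of shield_seat in the frame of mount above -0.003 m and x of shield_seat in the frame of mount between -0.003 and 0.003 m and y of shield_seat in the frame of mount between -0.002 and 0.034 m and angle between shield's own z axis and vertical below 0.12 rad and linear speed of shield below 0.02 m/s); the robot touches nothing.
It fails at once if the shield is forced against the housing or its screw with more than 40 N (contact force between shield and housing above 40 N).
It fails at once if a bystander is moved more than 15 mm (distance of any of wipes_jar, chuck_key, lens_cap from where it was at the start of the episode above 0.015 m).
It also fails if it takes over 61 s, if anything falls off the work surface, if the arm or the gripper's body presses on something with over 40 N, if the wrist force passes 120 N, or if a joint passes its speed limit or range.

### The arm

A 6-joint arm with a two-finger parallel gripper is mounted at the origin on the work surface. World frame = base frame: x ahead of the robot, y to its left, z up, the work surface at z = 0. Lengths are in m, angles in rad, forces in N, time in s.
With the tool pointing down it reaches from about 0.35 to 0.775 m from the base axis. Payload 7.3 kg.
Tool frame: the origin (TCP) lies on the centre line of the jaws, within the pads' length; the fingertips stand ahead of it and the grasp point (between the pads) lies 11 mm behind it (robot.nose_length is the z of the fingertips in the tool frame, in m); z points along the fingers, y is the line along which they close (so a half turn about z gives the same grasp; the last joint's range is limited). The gripper opens to 92 mm and grips with 3 to 60 N. Pads are 19 mm wide; open, the fingers measure 130 mm over their backs; the gripper's body (75 mm by 190 mm) begins 47 mm behind the grasp point.
Start: joints at [-0.146, 0.342, 1.524, -0, 1.275, -0.146], TCP at [0.525, 0, 0.204] pointing down, gripper open.
Joint ranges: [-2.53, 2.53], [-0.77, 2.02], [0.04, 2.7], [-1, 4.14], [0.28, 2.66], [-3.11, 3.11]. Speed limits (rad/s): [2.57, 2.57, 3.14, 3.14, 3.14, 3.14].

### API

Orientations are given as [roll, pitch, yaw] about the fixed x, y, z axes, in that order (R = Rz(yaw) Ry(pitch) Rx(roll)).
In Python, from cell import robot, cams gives the robot as it stands. The module is installed in compiled form; this text tells all that it offers.
- The arm moves only by the tool carry_out, never from a script. Its argument "deltas" is a list of rows, each a list of 7 numbers: the shift along the tool's x, y, z in cm, then the turn, a rotation vector about the tool's x, y, z in rad, then the opening, from 0 (shut) to 1 (fully open). A call has exactly 8 rows; each row shifts and turns the commanded pose from where the row before left it, along the tool's axes as they then stand; what a row does not reach is not made up. A row lasts 1/12 s, in which the tool goes at most 41.7 mm and 7.16 degrees, less where a joint would pass 70% of its speed; a pose out of reach is approached as far as the arm can. A call is refused whole if a number of a shift passes 4.17 or a number of a turn 0.125, either way. A call with a gripper value outside its range is refused whole. The fingers move at their own pace and stop on an object; "force" is the grip in N (left out, the last holds). Time passes only in rows, so rows that do not move let the fingers close, or fill a call up. It gives the time, the measured TCP pose, the force, the opening and the grip force at its end, in the units of the state.
- robot.observe(): the state, without advancing time (a new reading comes with each control period).
- cams.read_camera(name): name is "scene" or "side" or "wrist"; returns a dict with "image" (420x560x3 uint8, blue, green, red), "depth" (420x560 float32, m along the optical axis (not along the pixel's ray), 0 where there is no reading), "fx", "fy", "cx", "cy" (pixels), "world_to_cam" (4x4, takes a point from world to camera coordinates). Camera axes: x right, y up, looking along -z (the intrinsics and any distortion apply to the point x, -y, -z); pixel columns grow to the right and rows downward; lengths in m; the calibration is good to about 2 mm. A picture is of the moment at which its call begins.
- robot.hand_in(): hands the job in; it is judged then, once.
The state is a dict: "time": time; "qpos": joint angles; "qvel": joint speeds; "joint_efforts": joint torques, N m; "tool_pos": TCP position; "tool_rot": TCP orientation; "contact_force": force on the tool from outside, world axes, zero at the start; "torque": the same for the moment, N m; "opening": finger opening in m; "grip_force": force on a finger pad.
Only numpy, scipy, OpenCV 4.12 (cv2) and the standard library are available. Lean on these libraries where they do the work, as an engineer would, in place of code of your own. Each camera call takes 0.05 s, during which the arm holds its last target. There are 200 camera calls.

## Working session

There is one attempt and no reset: what is moved stays moved. The work goes in short steps, Python scripts to look and compute and a tool call to move; the robot and the scene stay as the last step left them, time stands still between calls to the robot, and variables do not carry over. Pictures are saved under pics/ and viewed, at most 10 in all, crops included, and the job is handed in when it is done.

Besides the shell and the picture viewer there is one more tool, called after "Call:" by a JSON object that holds its "name" and its "arguments". carry_out: Moves the arm, as the interface text tells. Its arguments: {"type":"object","properties":{"deltas":{"type":"array","items":{"type":"array","items":{"type":"number"}}},"force":{"type":"number"}},"required":["deltas"]}

```bash
mkdir -p pics; cat > h.py <<'E'
import numpy as np, cv2
from cell import robot, cams
def shot(n,f):
    c=cams.read_camera(n); np.savez(f'pics/{f}.npz',**c); cv2.imwrite(f'pics/{f}.png',c['image']); return c
def load(f): return np.load(f'pics/{f}.npz')
def px2w(c,u,v,d=None):
    d=float(c['depth'][int(v),int(u)]) if d is None else d
    p=np.array([(u-c['cx'])/c['fx']*d,-(v-c['cy'])/c['fy']*d,-d,1])
    return (np.linalg.inv(c['world_to_cam'])@p)[:3]
def cloud(c):
    d=c['depth'];v,u=np.mgrid[:d.shape[0],:d.shape[1]]
    p=np.stack([(u-c['cx'])/c['fx']*d,-(v-c['cy'])/c['fy']*d,-d,np.ones_like(d)],-1)
    w=(p@np.linalg.inv(c['world_to_cam']).T)[...,:3]; w[d==0]=np.nan; return w
E
python3 - <<'E'
from h import *
a=shot('scene','s0');b=shot('side','d0')
for c in(a,b): print(np.round(np.linalg.inv(c['world_to_cam']),3),c['fx'],c['cx'],c['cy'])
print(robot.observe(), robot.nose_length)
E
```

```text
[[ 0.155 -0.709  0.688  1.154]
 [ 0.988  0.111 -0.108 -0.129]
 [-0.     0.696  0.718  0.805]
 [ 0.     0.     0.     1.   ]] 452.053332332489 276.27043645988647 205.0466593879276
[[ 0.541  0.464 -0.701 -0.274]
 [-0.841  0.29  -0.457 -0.527]
 [-0.008  0.837  0.547  0.716]
 [ 0.     0.     0.     1.   ]] 526.123482972642 276.1828691727073 205.38205489201442
{'time': 0.1, 'qpos': array([-1.46000947e-01,  3.42653034e-01,  1.52492915e+00, -1.74533758e-05,
        1.27544889e+00, -1.45978275e-01]), 'qvel': array([ 6.81325588e-04, -1.94849322e-03, -2.68480433e-03,  9.25550908e-04,
        2.89690870e-05,  4.78430289e-04]), 'joint_efforts': array([ 1.49919495e-03, -4.32001984e+01, -2.44694173e+01,  7.19219679e-02,
        5.25739230e-02, -9.79429342e-05]), 'tool_pos': array([5.24584727e-01, 7.70782829e-05, 2.03611840e-01]), 'tool_rot': array([-3.14016711e+00, -1.92719755e-04,  1.57077861e+00]), 'contact_force': array([ 0.76044684, -0.08514569, -0.29193153]), 'torque': array([-0.0254196 ,  0.04076988, -0.08875816]), 'grip_force': 0.0, 'opening': 0.09191242389442879} 0.008
```

View pics/s0.png

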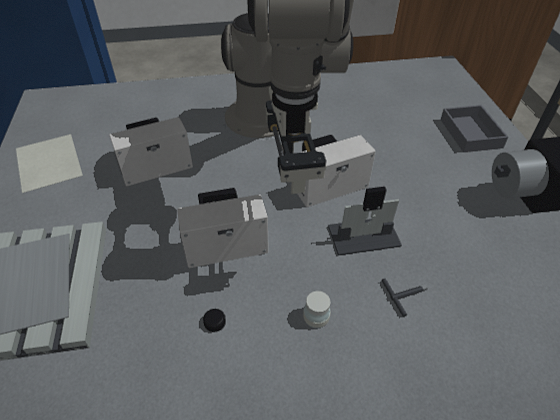

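View pics/d0.png

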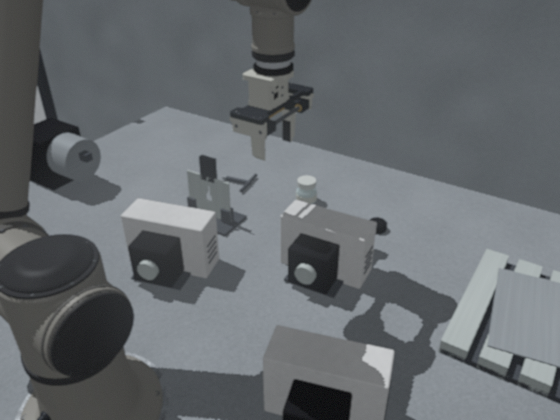

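The scene view shows three housing look-alikes: A at (150,150), B at (338,172) and C at (224,232). The shield stands in its rack at (368,215), with its handle at (375,197). The jar is at (317,308), the key at (402,293) and the cap at (214,320). C looks farthest from the base, so I'll measure it and crop in.

```bash
python3 - <<'E'
from h import *
c=load('s0');w=cloud(c)
for n,(u,v) in dict(A=(150,165),B=(345,185),C=(210,245),C2=(245,245),handle=(375,198),sh1=(352,222),sh2=(388,215),jar=(317,300),key=(402,293),cap=(214,318)).items(): print(n,np.round(w[v,u],4),np.hypot(*w[v,u][:2]))
def fit(m,name):
    p=w[m]; p=p[~np.isnan(p).any(1)]
    for _ in range(4):
        q=p.mean(0);n=np.linalg.svd(p-q,full_matrices=0)[2][2];n*=np.sign(n[0]);r=(p-q)@n;p=p[abs(r)<max(.002,1.5*np.median(abs(r)))]
    print(name,len(p),'c',q.round(4),'n',n.round(4),'yaw',np.arctan2(n[1],n[0]).round(4),'std',r.std().round(4))
    return q,n
m=np.zeros(w.shape[:2],bool);m[205:262,182:266]=1
m&=(w[...,2]>.01)&(w[...,2]<.112)
q,n=fit(m,'housingC')
h=np.array([n[0],n[1]])/np.hypot(*n[:2]);t=np.array([-h[1],h[0]])
s=((w[...,:2]-q[:2])@h); f=(abs(s)<.004)&(w[...,2]>.02)&(w[...,2]<.118); f[:, :150]=0;f[:,300:]=0
y=(w[...,:2]-q[:2])@t; yy=y[f]; print('y range',np.nanpercentile(yy,[0,.5,99.5,100]).round(4),'z',np.nanmax(w[...,2][(abs(s)<.06)&(abs(y)<.1)]))
m=np.zeros(w.shape[:2],bool);m[185:255,325:405]=1
m2=m&(w[...,2]>.055)&(w[...,2]<.105)
q2,n2=fit(m2,'shield')
h2=n2[:2]/np.hypot(*n2[:2]);t2=np.array([-h2[1],h2[0]])
f=m2&(abs((w[...,:2]-q2[:2])@h2)<.005);y=((w[...,:2]-q2[:2])@t2)[f];print('sh y',np.percentile(y,[0,1,99,100]).round(4), 'zmax',np.nanmax(w[...,2][m]))
m3=m&(w[...,2]>.125)&(w[...,2]<.17);p=w[m3];print('handle',len(p),np.median(p,0).round(4),((p[:,:2]-q2[:2])@t2).min(),((p[:,:2]-q2[:2])@t2).max(),((p[:,:2]-q2[:2])@h2).min(),((p[:,:2]-q2[:2])@h2).max(),'t2',t2,h2)
top=c['image'][180:270,170:280];b=c['image'][175:260,315:425]
cv2.imwrite('pics/crop1.png',np.hstack([cv2.resize(x,(400,320),interpolation=cv2.INTER_CUBIC) for x in(top,b)]))
E
```

```text
A [ 0.237  -0.312   0.0464] 0.3918484884597047
B [0.3775 0.1645 0.0375] 0.4117884697259496
C [ 0.5388 -0.1736  0.064 ] 0.5660226461396433
C2 [ 0.5326 -0.1001  0.0425] 0.5419335121204555
handle [0.5287 0.177  0.1395] 0.557585770508959
sh1 [0.5197 0.1399 0.0613] 0.5381535838874691
sh2 [0.5204 0.2205 0.0713] 0.5651951709201726
jar [0.7002 0.0211 0.057 ] 0.7005633856398249
key [0.6845 0.2056 0.0134] 0.714720923567533
cap [ 0.687  -0.1783  0.021 ] 0.7097506655401774
housingC 2238 c [ 0.537  -0.1415  0.0634] n [ 0.9967  0.0813 -0.0014] yaw 0.0813 std 0.0009
y range [-0.0872 -0.0862  0.0909  0.0917] z 0.5684273053601167
shield 447 c [0.5187 0.1765 0.0804] n [ 0.9978  0.012  -0.0649] yaw 0.012 std 0.0009
sh y [-0.0593 -0.0583  0.0602  0.062 ] zmax 0.16075352691069755
handle 305 [0.5278 0.1762 0.148 ] -0.01963470368542178 0.021406680896875828 -0.0019313685983803526 0.011914627993496185 t2 [-0.01198147  0.99992822] [0.99992822 0.01198147]
```

View pics/crop1.png

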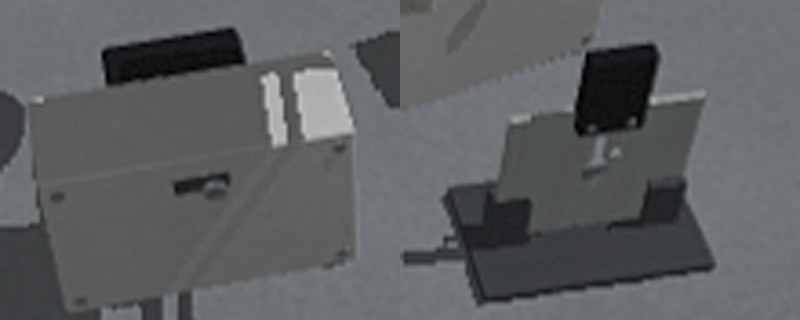

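C is farthest from the base at 0.555 m, against about 0.40 m for A and B. Its face yaw is 0.081. In the crop its slot and screw are near (228,233), with the screw towards the right of the slot. The shield stands in the rack with its handle centre at about (0.525, 0.177). I'll go to the handle.

Call:
{"name": "carry_out", "arguments": {"deltas": [[2.95,0,0,0,0,0,1],[2.95,0,0,0,0,0,1],[2.95,0,0,0,0,0,1],[2.95,0,0,0,0,0,1],[2.95,0,0,0,0,0,1],[2.95,0,0,0,0,0,1],[0,0,1.5,0,0,0,1],[0,0,1.5,0,0,0,1]], "force": 50}}

```text
time: 0.77
tool_pos: [0.5251, 0.1789, 0.1741]
tool_rot: [3.14, -0.0, 1.574]
contact_force: [0.3, -0.2, -0.7]
opening: 0.0916
grip_force: 0.0
```

```bash
python3 - <<'E'
from h import *
c=load('s0');w=cloud(c)
q=np.array([.537,-.1415]);h=np.array([.9967,.0811]);t=np.array([-h[1],h[0]])
s=(w[...,:2]-q)@h;y=(w[...,:2]-q)@t
m=(s>-.2)&(s<-.075)&(abs(y)<.09);print('motor z',np.nanpercentile(w[...,2][m],[50,90,99]))
C=np.linalg.inv(c['world_to_cam'])[:3,3]
def ray(u,v,off):
    d=px2w(c,u,v,1.)-C;H=np.r_[h,0];k=(np.dot(np.r_[q,0],H)+off-C@H)/(d@H);p=C+k*d;return p,(p[:2]-q)@t
for u,v,o in((228.6,232.9,.009),(217.6,232.5,0),(233.3,230,0)):print(ray(u,v,o))
E
```

```text
motor z [0.09601336 0.09803481 0.09969806]
(array([ 0.54525744, -0.13200785,  0.10298192]), np.float64(0.008791146154113116))
(array([ 0.5380352 , -0.15422241,  0.09993056]), np.float64(-0.012764383834644262))
(array([ 0.53539662, -0.12179486,  0.09895052]), np.float64(0.019770150940882247))
```

Call:
{"name": "carry_out", "arguments": {"deltas": [[-0.2,0,1.4,0,0,0,1],[0,0,1.4,0,0,0,1],[0,0,1.3,0,0,0,1],[0,0,0,0,0,0,0.1],[0,0,0,0,0,0,0],[0,0,0,0,0,0,0],[0,0,0,0,0,0,0],[0,0,0,0,0,0,0]], "force": 50}}

```text
time: 1.43
tool_pos: [0.5255, 0.1751, 0.1341]
tool_rot: [3.14, -0.0, 1.571]
contact_force: [0.3, 0.2, 0.1]
opening: 0.0631
grip_force: 0.0
```

Call:
{"name": "carry_out", "arguments": {"deltas": [[0,0,0,0,0,0,0],[0,0,0,0,0,0,0],[0,0,0,0,0,0,0],[0,0,0,0,0,0,0],[0,0,0,0,0,0,0],[0,0,0,0,0,0,0],[0,0,0,0,0,0,0],[0,0,0,0,0,0,0]], "force": 50}}

```text
time: 2.1
tool_pos: [0.5249, 0.175, 0.1332]
tool_rot: [-3.141, 0.0, 1.571]
contact_force: [1.1, 1.0, -0.4]
opening: 0.0106
grip_force: 50.0
```

Call:
{"name": "carry_out", "arguments": {"deltas": [[0,0,-1,0,0,0,0],[0,0,-1.5,0,0,0,0],[0,0,-1.5,0,0,0,0],[0,0,-1.5,0,0,0,0],[0,0,-1.5,0,0,0,0],[0,0.5,0,0,0,0,0],[0,1,0,0,0,0,0],[0,1,0,0,0,0,0]]}}

```text
time: 2.77
tool_pos: [0.5503, 0.175, 0.2032]
tool_rot: [3.141, 0.0, 1.571]
contact_force: [0.5, -0.2, -3.4]
opening: 0.0105
grip_force: 49.9
```

Call:
{"name": "carry_out", "arguments": {"deltas": [[-1.5,1,0,0,0,0,0],[-3,1,0,0,0,0,0],[-3,1,0,0,0,0,0],[-3,0.5,0,0,0,0.02,0],[-3,0,0,0,0,0.02,0],[-3,0,0,0,0,-0.04,0],[-3,0,0,0,0,0,0],[-3,0,0,0,0,0,0]]}}

```text
time: 3.43
tool_pos: [0.583, -0.0515, 0.2024]
tool_rot: [-3.14, -0.0, 1.571]
contact_force: [0.6, -0.4, -1.3]
opening: 0.0102
grip_force: 49.9
```

Call:
{"name": "carry_out", "arguments": {"deltas": [[0,0,0,0,0,-0.04,0],[0,0,0,0,0,-0.041,0],[-2,0,0,0,0,0,0],[-2,-0.2,0,0,0,0,0],[-2,-0.2,0,0,0,0,0],[-1,-0.2,0,0,0,0,0],[-1,0,0,0,0,0,0],[0,0,0,0,0,0,0]]}}

```text
time: 4.1
tool_pos: [0.5837, -0.1318, 0.2027]
tool_rot: [-3.141, 0.0, 1.65]
contact_force: [-0.6, 0.5, -2.8]
opening: 0.0108
grip_force: 49.9
```

```bash
python3 - <<'E'
from h import *
o=robot.observe();print(o['tool_pos'].round(4),o['tool_rot'].round(4),o['contact_force'].round(1))
c=shot('scene','s1');w=cloud(c)
m=np.zeros(w.shape[:2],bool);m[150:300,150:320]=1
m&=(w[...,0]>.56)&(w[...,0]<.62)&(w[...,2]>.085)&(w[...,2]<.17)
p=w[m]
for _ in range(4):
    q=p.mean(0);n=np.linalg.svd(p-q,full_matrices=0)[2][2];n*=np.sign(n[0]);r=(p-q)@n;p=p[abs(r)<max(.0015,1.5*np.median(abs(r)))]
print(len(p),q.round(4),n.round(4),np.arctan2(n[1],n[0]))
t=np.array([-.0811,.9967]);y=(p[:,:2]-o['tool_pos'][:2])@t;print(np.percentile(y,[0,1,99,100]),p[:,2].min())
a=c['image'][130:280,140:300];cv2.imwrite('pics/crop2.png',cv2.resize(a,(800,600)if 0 else (640,600),interpolation=cv2.INTER_CUBIC))
shot('wrist','w1')
E
```

```text
[ 0.5837 -0.1318  0.2027] [-3.1411e+00  3.0000e-04  1.6501e+00] [-0.6  0.5 -2.8]
1255 [ 0.577  -0.1297  0.1258] [ 0.9945  0.0875 -0.0574] 0.0877349050985096
[-0.05761145 -0.05637884  0.06179163  0.06274883] 0.08505093788456408
```

View pics/crop2.png

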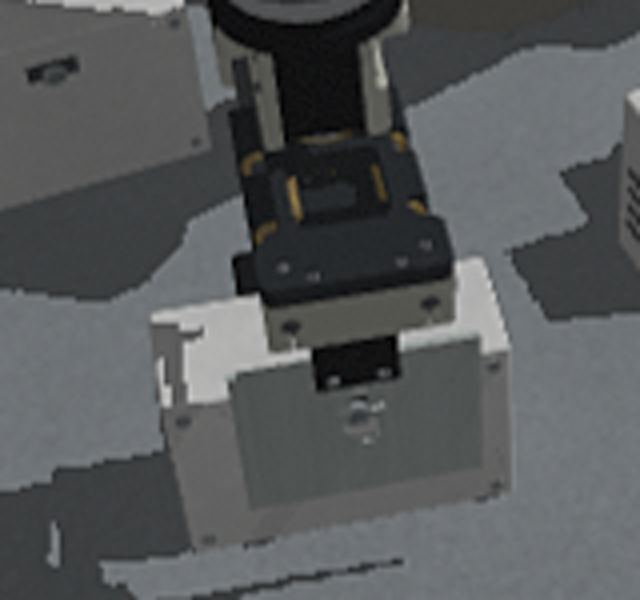

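View pics/w1.png

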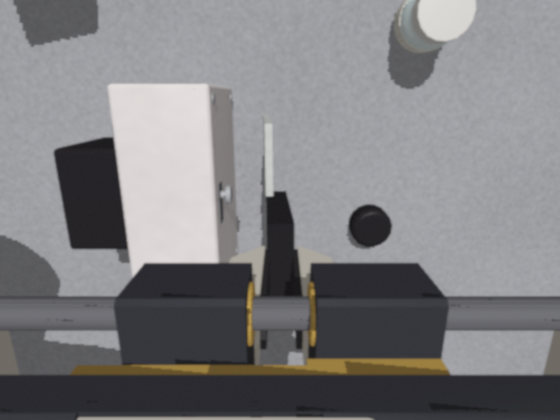

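The shield still leans about 0.057 rad forward, so I'll tilt the tool to correct it. The wrist view shows the screw head at about (227,194) in the slot, and the shield's +y edge top at (268,122). I'll enlarge that area to get the screw's y.

```bash
python3 - <<'E'
from h import *
c=load('w1');C=np.linalg.inv(c['world_to_cam'])[:3,3];print(C)
a=c['image'][110:240,195:300];cv2.imwrite('pics/crop3.png',cv2.resize(a,None,fx=4.6,fy=4.6,interpolation=cv2.INTER_CUBIC))
q=np.array([.537,-.1415]);t=np.array([-.0811,.9967])
def r(u,v,z):
    d=px2w(c,u,v,1.)-C;p=C+d*(z-C[2])/d[2];return p.round(4),((p[:2]-q)@t).round(4)
print('screw',r(228,194,.1),'slot',r(222,184,.1),r(222,221,.1),'edge',r(268,122.5,.183))
E
```

```text
[ 0.57696611 -0.05333857  0.38194167]
screw (array([ 0.5409, -0.1314,  0.1   ]), np.float64(0.0098)) slot (array([ 0.5359, -0.1236,  0.1   ]), np.float64(0.0179)) (array([ 0.537 , -0.1543,  0.1   ]), np.float64(-0.0128)) edge (array([ 0.571 , -0.0676,  0.183 ]), np.float64(0.0709))
```

View pics/crop3.png

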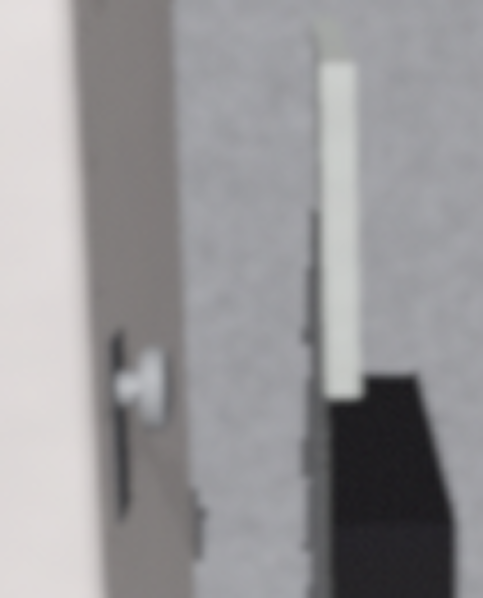

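Both cameras agree that the hole is lined up with the screw in y to about 0.5 mm. Next I'll level the tilt, lower the shield and close in to about 14 mm.

Call:
{"name": "carry_out", "arguments": {"deltas": [[0,0,0,-0.03,0,0,0],[0,0,0,-0.027,0,0,0],[0,0,1.3,0,0,0,0],[0,0,1.3,0,0,0,0],[0,-1,0,0,0,0,0],[0,-1,0,0,0,0,0],[0,-0.8,0,0,0,0,0],[0,0,0,0,0,0,0]]}}

```text
time: 4.87
tool_pos: [0.5561, -0.1314, 0.1758]
tool_rot: [3.085, -0.0, 1.653]
contact_force: [0.5, -0.3, -1.7]
opening: 0.0106
grip_force: 49.9
```

```bash
cat > chk.py <<'E'
from h import *
import sys
f=sys.argv[1]
c=shot('scene',f);w=cloud(c)
o=robot.observe();T=o['tool_pos'];print('tool',T.round(4),o['tool_rot'].round(4),o['contact_force'].round(1))
h=np.array([.9967,.0811]);t=np.array([-.0811,.9967]);q=np.array([.537,-.1415])
s=(w[...,:2]-q)@h;y=(w[...,:2]-q)@t;z=w[...,2]
m=(s>.002)&(s<.035)&(abs(y)<.08)&(z>T[2]-.12)&(z<T[2]-.035)
P=np.stack([s,y,z],-1)[m];p=P
for _ in range(4):
    g=p.mean(0);n=np.linalg.svd(p-g,full_matrices=0)[2][2];n*=np.sign(n[0]);r=(p-g)@n;p=p[abs(r)<max(.0012,1.5*np.median(abs(r)))]
print(len(p),'s,y,z',g.round(4),'n',n.round(4))
zz=.1;print('back s at z=.1,y=.009:',g[0]-((zz-g[2])*n[2]+(.009-g[1])*n[1])/n[0]-.004)
print('y edges',np.percentile(p[:,1],[0,1,99,100]).round(4),'z',np.percentile(p[:,2],[0,1,99,100]).round(4))
E
python3 chk.py s2
```

```text
tool [ 0.5571 -0.1316  0.1761] [ 3.0841e+00 -1.0000e-04  1.6522e+00] [ 0.3  0.1 -2.6]
1005 s,y,z [0.0173 0.0124 0.0982] n [ 1.      0.0043 -0.0036]
back s at z=.1,y=.009: 0.013281677706169288
y edges [-0.0484 -0.0471  0.0707  0.0714] z [0.0561 0.0573 0.1399 0.1409]
```

```bash
python3 - <<'E'
from h import *
c=load('s2');a=c['image'][200:275,175:275];cv2.imwrite('pics/crop4.png',cv2.resize(a,None,fx=8,fy=8,interpolation=cv2.INTER_CUBIC))
E
```

```text
(no output)
```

View pics/crop4.png

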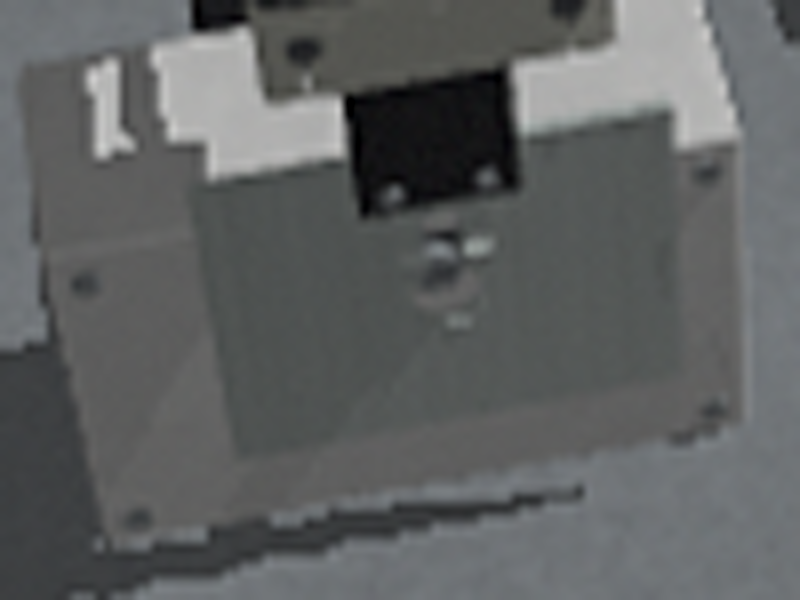

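The shield sits about 1.8 mm too far to +y: the hole centre is at crop (447,280), and the screw head shows at (437,245). I'll shift it and then advance in steps.

Call:
{"name": "carry_out", "arguments": {"deltas": [[-0.18,0,0,0,0,0,0],[0,0,0,0,0,0,0],[0,-0.1,0,0,0,0,0],[0,-0.1,0,0,0,0,0],[0,-0.1,0,0,0,0,0],[0,-0.1,0,0,0,0,0],[0,-0.1,0,0,0,0,0],[0,-0.05,0,0,0,0,0]]}}

```text
time: 5.58
tool_pos: [0.5518, -0.1346, 0.1753]
tool_rot: [3.085, -0.0, 1.652]
contact_force: [0.5, -0.3, -2.7]
opening: 0.0105
grip_force: 49.9
```

```bash
python3 chk.py s3
```

```text
tool [ 0.5518 -0.1346  0.1754] [3.0846 0.     1.6517] [-0.8 -0.2 -2.1]
1005 s,y,z [0.0131 0.0096 0.0978] n [ 1.      0.0042 -0.005 ]
back s at z=.1,y=.009: 0.009081053963488404
y edges [-0.0513 -0.05    0.0678  0.0686] z [0.0557 0.0567 0.1393 0.1404]
```

Call:
{"name": "carry_out", "arguments": {"deltas": [[0.03,-0.05,0,0,0,0,0],[0,-0.05,0,0,0,0,0],[0,-0.05,0,0,0,0,0],[0,-0.05,0,0,0,0,0],[0,0,0,0,0,0,0],[0,0,0,0,0,0,0],[0,0,0,0,0,0,0],[0,0,0,0,0,0,0]]}}

```text
time: 6.3
tool_pos: [0.55, -0.1344, 0.1752]
tool_rot: [3.084, 0.0, 1.652]
contact_force: [-0.3, -0.1, -2.4]
opening: 0.0105
grip_force: 49.9
```

Call:
{"name": "carry_out", "arguments": {"deltas": [[0,-0.05,0,0,0,0,0],[0,-0.05,0,0,0,0,0],[0,-0.05,0,0,0,0,0],[0,-0.05,0,0,0,0,0],[0,-0.05,0,0,0,0,0],[0,0,0,0,0,0,0],[0,0,0,0,0,0,0],[0,0,0,0,0,0,0]]}}

```text
time: 6.97
tool_pos: [0.5475, -0.1346, 0.1751]
tool_rot: [3.085, -0.0, 1.652]
contact_force: [0.9, -0.3, -3.2]
opening: 0.0106
grip_force: 49.9
```

```bash
python3 chk.py s4
```

```text
tool [ 0.5475 -0.1346  0.1751] [ 3.0845 -0.      1.6518] [ 0.   0.  -2.6]
1086 s,y,z [0.0089 0.0084 0.0974] n [ 1.      0.0072 -0.0046]
back s at z=.1,y=.009: 0.0048600288466352295
y edges [-0.0509 -0.0498  0.0672  0.0689] z [0.0551 0.0561 0.139  0.14  ]
```

No contact with the head, so the hole is passing over it. About 4.5 mm remains to the face.

Call:
{"name": "carry_out", "arguments": {"deltas": [[0,-0.05,0,0,0,0,0],[0,-0.05,0,0,0,0,0],[0,-0.05,0,0,0,0,0],[0,-0.05,0,0,0,0,0],[0,-0.05,0,0,0,0,0],[0,-0.05,0,0,0,0,0],[0,-0.05,0,0,0,0,0],[0,0,0,0,0,0,0]]}}

```text
time: 7.68
tool_pos: [0.5439, -0.1349, 0.1749]
tool_rot: [3.085, -0.0, 1.652]
contact_force: [0.5, -0.4, -2.2]
opening: 0.0107
grip_force: 49.9
```

```bash
python3 - <<'E'
from h import *
o=robot.observe();print(o['tool_pos'],o['contact_force'],o['torque'])
E
```

```text
[ 0.54392434 -0.1349123   0.1749342 ] [ 0.54126582 -0.38313599 -2.21858707] [-0.0161382   0.09552176 -0.0408566 ]
```

Call:
{"name": "carry_out", "arguments": {"deltas": [[0,-0.04,0,0,0,0,0],[0,-0.04,0,0,0,0,0],[0,-0.04,0,0,0,0,0],[0,-0.03,0,0,0,0,0],[0,0,0,0,0,0,0],[0,0,0,0,0,0,0],[0,0,0,0,0,0,0],[0,0,0,0,0,0,0]]}}

```text
time: 8.35
tool_pos: [0.5426, -0.1351, 0.1749]
tool_rot: [3.084, 0.0, 1.652]
contact_force: [0.2, -0.1, -1.4]
opening: 0.0105
grip_force: 49.8
```

```bash
sed -i 's/s>.002/s>-.002+.004/' chk.py; python3 chk.py s5; python3 - <<'E'
from h import *
o=robot.observe();print(o['torque'])
c=load('s5');a=c['image'][200:275,175:275];cv2.imwrite('pics/crop5.png',cv2.resize(a,None,fx=8,fy=8,interpolation=cv2.INTER_CUBIC))
E
```

```text
tool [ 0.5426 -0.1351  0.1749] [3.0845e+00 1.0000e-04 1.6518e+00] [-0.3  0.1 -2. ]
1017 s,y,z [0.0045 0.0078 0.0963] n [1.     0.0062 0.0014]
back s at z=.1,y=.009: 0.0005305477019141606
y edges [-0.051  -0.05    0.0677  0.069 ] z [0.055  0.0557 0.139  0.1398]
[-0.03113999 -0.02445306 -0.0213473 ]
```

View pics/crop5.png

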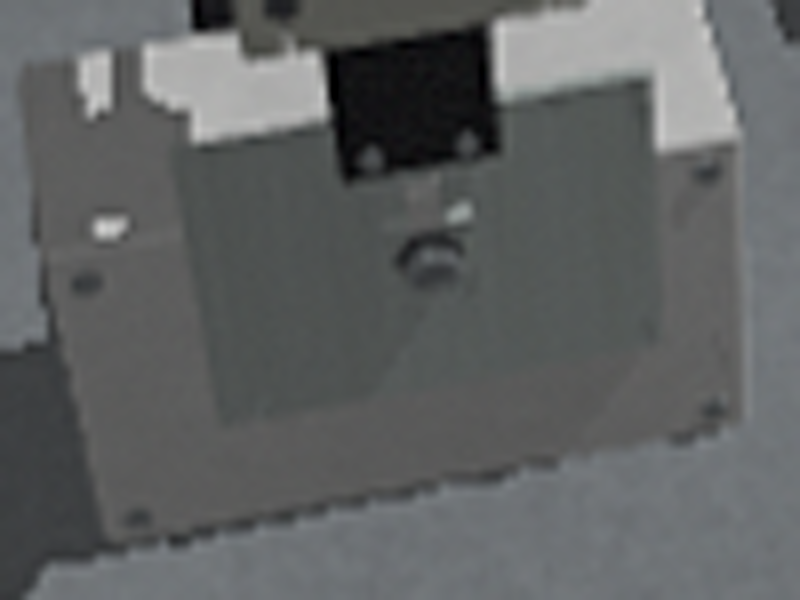

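The head now shows inside the hole at (435,262), within its dark outline. I'll press the last bit until it touches.

Call:
{"name": "carry_out", "arguments": {"deltas": [[0.05,-0.03,0,0,0,0,0],[0,-0.03,0,0,0,0,0],[0,-0.02,0,0,0,0,0],[0,0,0,0,0,0,0],[0,0,0,0,0,0,0],[0,0,0,0,0,0,0],[0,0,0,0,0,0,0],[0,0,0,0,0,0,0]]}}

```text
time: 9.07
tool_pos: [0.5418, -0.1346, 0.1748]
tool_rot: [3.084, 0.0, 1.652]
contact_force: [0.3, -0.5, -2.3]
opening: 0.0105
grip_force: 49.8
```

Call:
{"name": "carry_out", "arguments": {"deltas": [[0,-0.03,0,0,0,0,0],[0,-0.03,0,0,0,0,0],[0,-0.02,0,0,0,0,0],[0,0,0,0,0,0,0],[0,0,0,0,0,0,0],[0,0,0,0,0,0,0],[0,0,0,0,0,0,0],[0,0,0,0,0,0,0]]}}

```text
time: 9.73
tool_pos: [0.541, -0.1347, 0.1748]
tool_rot: [3.084, 0.0, 1.652]
contact_force: [1.7, -0.0, -2.5]
opening: 0.0104
grip_force: 49.8
```

Call:
{"name": "carry_out", "arguments": {"deltas": [[0,-0.03,0,0,0,0,0],[0,-0.03,0,0,0,0,0],[0,0,0,0,0,0,0],[0,0,0,0,0,0,0],[0,0,0,0,0,0,0],[0,0,0,0,0,0,0],[0,0,0,0,0,0,0],[0,0,0,0,0,0,0]]}}

```text
time: 10.4
tool_pos: [0.5403, -0.1347, 0.1747]
tool_rot: [3.084, 0.0, 1.652]
contact_force: [2.0, 0.6, -2.6]
opening: 0.0106
grip_force: 49.8
```

Call:
{"name": "carry_out", "arguments": {"deltas": [[0,-0.03,0,0,0,0,0],[0,-0.02,0,0,0,0,0],[0,0,0,0,0,0,0],[0,0,0,0,0,0,0],[0,0,0,0,0,0,0],[0,0,0,0,0,0,0],[0,0,0,0,0,0,0],[0,0,0,0,0,0,0]]}}

```text
time: 11.07
tool_pos: [0.5399, -0.1348, 0.1747]
tool_rot: [3.084, 0.0, 1.652]
contact_force: [1.6, 0.0, -1.7]
opening: 0.0108
grip_force: 49.8
```

```bash
python3 chk.py s6; python3 -c "
from h import *
print(robot.observe()['torque'])"
```

```text
tool [ 0.5398 -0.1347  0.1747] [3.0844 0.     1.6518] [ 2.5 -0.9 -2. ]
1037 s,y,z [0.0049 0.0081 0.0966] n [0.9994 0.0012 0.0344]
back s at z=.1,y=.009: 0.0008024509508298599
y edges [-0.0506 -0.0499  0.0677  0.069 ] z [0.0548 0.0559 0.1388 0.1396]
[-0.04667253 -0.4732358  -0.08662698]
```

Pushing at the handle is pivoting the shield about the housing's top edge by 0.034 rad. It was already flat at tool x≈0.542, so I'll back off to there with a slight counter-tilt.

Call:
{"name": "carry_out", "arguments": {"deltas": [[0,0.06,0,0,0,0,0],[0,0.06,0,0,0,0,0],[0,0.06,0,0,0,0,0],[0,0.03,0,0.004,0,0,0],[0,0,0,0.004,0,0,0],[0,0,0,0,0,0,0],[0,0,0,0,0,0,0],[0,0,0,0,0,0,0]]}}

```text
time: 11.78
tool_pos: [0.5417, -0.1344, 0.1746]
tool_rot: [3.093, -0.0, 1.652]
contact_force: [1.1, 0.5, -2.6]
opening: 0.0106
grip_force: 49.8
```

```bash
python3 chk.py s7; python3 -c "
from h import *
print(robot.observe()['torque'])"
```

```text
tool [ 0.5417 -0.1344  0.1746] [ 3.0929e+00 -3.0000e-04  1.6518e+00] [ 1.9  1.3 -3.1]
1026 s,y,z [0.0044 0.0074 0.0958] n [1.     0.0015 0.0061]
back s at z=.1,y=.009: 0.00033135645819883965
y edges [-0.0507 -0.0497  0.068   0.0693] z [0.0549 0.0558 0.1385 0.1396]
[ 0.04708432 -0.20576987 -0.06980923]
```

Call:
{"name": "carry_out", "arguments": {"deltas": [[0,-0.01,0.2,0,0,0,0],[0,-0.01,0.2,0,0,0,0],[0,-0.01,0.2,0,0,0,0],[0,-0.01,0.2,0,0,0,0],[0,-0.01,0.1,0,0,0,0],[0,0,0.1,0,0,0,0],[0,0,0,0,0,0,0],[0,0,0,0,0,0,0]]}}

```text
time: 12.5
tool_pos: [0.5423, -0.1348, 0.1653]
tool_rot: [3.091, 0.001, 1.652]
contact_force: [1.6, -0.1, 4.4]
opening: 0.0105
grip_force: 49.9
```

```bash
python3 chk.py s8; python3 -c "
from h import *
print(robot.observe()['torque'])"
```

```text
tool [ 0.5423 -0.1348  0.1652] [3.0914e+00 6.0000e-04 1.6518e+00] [ 1.9 -0.3  4. ]
953 s,y,z [0.0042 0.0088 0.0864] n [ 1.0e+00  1.4e-03 -4.0e-04]
back s at z=.1,y=.009: 0.0001620347602123047
y edges [-0.077  -0.0496  0.0682  0.0695] z [0.0453 0.046  0.129  0.13  ]
[-0.0507365  -0.39353134 -0.0919425 ]
```

The shield is flat, and about 6 N of resistance shows it is on the ramp. I'll keep pulling down.

Call:
{"name": "carry_out", "arguments": {"deltas": [[0,-0.01,0.15,0,0,0,0],[0,-0.01,0.15,0,0,0,0],[0,-0.01,0.1,0,0,0,0],[0,-0.01,0.1,0,0,0,0],[0,0,0.1,0,0,0,0],[0,0,0,0,0,0,0],[0,0,0,0,0,0,0],[0,0,0,0,0,0,0]]}}

```text
time: 13.22
tool_pos: [0.5422, -0.1347, 0.159]
tool_rot: [3.092, 0.0, 1.652]
contact_force: [3.0, 0.5, 4.1]
opening: 0.0107
grip_force: 49.9
```

Call:
{"name": "carry_out", "arguments": {"deltas": [[0,-0.01,0.1,0,0,0,0],[0,-0.01,0.1,0,0,0,0],[0,-0.01,0.1,0,0,0,0],[0,0,0.1,0,0,0,0],[0,0,0.1,0,0,0,0],[0,0,0,0,0,0,0],[0,0,0,0,0,0,0],[0,0,0,0,0,0,0]]}}

```text
time: 13.88
tool_pos: [0.5422, -0.1346, 0.1541]
tool_rot: [3.091, 0.0, 1.652]
contact_force: [4.3, 0.5, 4.8]
opening: 0.0105
grip_force: 49.9
```

```bash
python3 chk.py s9; python3 -c "
from h import *
print(robot.observe()['torque'])"
```

```text
tool [ 0.5422 -0.1346  0.1541] [3.0914e+00 4.0000e-04 1.6518e+00] [ 3.  -0.4  4.6]
938 s,y,z [0.0042 0.01   0.0753] n [ 1.     -0.0014 -0.0035]
back s at z=.1,y=.009: 0.00030824259597060037
y edges [-0.0726 -0.0493  0.0692  0.0723] z [0.0341 0.0347 0.1179 0.1188]
[ 0.03262168 -0.74989893 -0.15513965]
```

Call:
{"name": "carry_out", "arguments": {"deltas": [[0,-0.01,0.1,0,0,0,0],[0,-0.01,0.1,0,0,0,0],[0,-0.01,0.1,0,0,0,0],[0,0,0.1,0,0,0,0],[0,0,0.1,0,0,0,0],[0,0,0,0,0,0,0],[0,0,0,0,0,0,0],[0,0,0,0,0,0,0]]}}

```text
time: 14.6
tool_pos: [0.5417, -0.1345, 0.1486]
tool_rot: [3.093, -0.0, 1.652]
contact_force: [4.7, 0.4, 2.1]
opening: 0.0107
grip_force: 49.8
```

Call:
{"name": "carry_out", "arguments": {"deltas": [[0,0,0.05,0,0,0,0],[0,0,0.05,0,0,0,0],[0,0,0,0,0,0,0],[0,0,0,0,0,0,0],[0,0,0,0,0,0,0],[0,0,0,0,0,0,0],[0,0,0,0,0,0,0],[0,0,0,0,0,0,0]]}}

```text
time: 15.27
tool_pos: [0.5417, -0.1346, 0.1478]
tool_rot: [3.092, 0.0, 1.652]
contact_force: [4.3, 0.3, 4.7]
opening: 0.0107
grip_force: 49.9
```

Past the ridge. I'll feel for the hard stop in 0.5–0.7 mm steps.

Call:
{"name": "carry_out", "arguments": {"deltas": [[0,0,0.04,0,0,0,0],[0,0,0.03,0,0,0,0],[0,0,0,0,0,0,0],[0,0,0,0,0,0,0],[0,0,0,0,0,0,0],[0,0,0,0,0,0,0],[0,0,0,0,0,0,0],[0,0,0,0,0,0,0]]}}

```text
time: 15.93
tool_pos: [0.5419, -0.1346, 0.1473]
tool_rot: [3.092, 0.0, 1.652]
contact_force: [3.1, 0.5, 4.3]
opening: 0.0109
grip_force: 49.9
```

```bash
python3 chk.py s10
```

```text
tool [ 0.5419 -0.1346  0.1473] [3.0921e+00 2.0000e-04 1.6517e+00] [ 3.6 -0.3  5.7]
945 s,y,z [0.0046 0.0096 0.0688] n [1.0e+00 5.0e-04 4.6e-03]
back s at z=.1,y=.009: 0.0004841209654175612
y edges [-0.0559 -0.0491  0.0689  0.0698] z [0.0275 0.028  0.1114 0.1121]
```

Call:
{"name": "carry_out", "arguments": {"deltas": [[0,0,0.04,0,0,0,0],[0,0,0.03,0,0,0,0],[0,0,0,0,0,0,0],[0,0,0,0,0,0,0],[0,0,0,0,0,0,0],[0,0,0,0,0,0,0],[0,0,0,0,0,0,0],[0,0,0,0,0,0,0]]}}

```text
time: 16.65
tool_pos: [0.5421, -0.1347, 0.147]
tool_rot: [3.091, 0.001, 1.652]
contact_force: [4.3, 0.1, 8.2]
opening: 0.0108
grip_force: 49.9
```

Call:
{"name": "carry_out", "arguments": {"deltas": [[0,0,0.04,0,0,0,0],[0,0,0.03,0,0,0,0],[0,0,0,0,0,0,0],[0,0,0,0,0,0,0],[0,0,0,0,0,0,0],[0,0,0,0,0,0,0],[0,0,0,0,0,0,0],[0,0,0,0,0,0,0]]}}

```text
time: 17.32
tool_pos: [0.5424, -0.1347, 0.1468]
tool_rot: [3.091, 0.001, 1.652]
contact_force: [3.2, -0.9, 10.2]
opening: 0.0108
grip_force: 50.0
```

That's a hard stop: 0.7 mm commanded gave 0.2 mm of motion, with z matching the predicted 0.147. I'll unload and open.

Call:
{"name": "carry_out", "arguments": {"deltas": [[0,0,-0.05,0,0,0,0],[0,0.03,-0.05,0,0,0,0],[0,0,0,0,0,0,0],[0,0,0,0,0,0,0.3],[0,0,0,0,0,0,0.6],[0,0,0,0,0,0,0.6],[0,0,0,0,0,0,0.6],[0,0,0,0,0,0,0.6]]}}

```text
time: 17.98
tool_pos: [0.5413, -0.1343, 0.146]
tool_rot: [3.095, -0.001, 1.652]
contact_force: [0.1, 0.4, -0.1]
opening: 0.0393
grip_force: 0.0
```

```bash
python3 chk.py s11; python3 - <<'E'
from h import *
c=load('s11');a=c['image'][200:275,175:275];cv2.imwrite('pics/crop6.png',cv2.resize(a,None,fx=8,fy=8,interpolation=cv2.INTER_CUBIC))
print(robot.observe()['opening'])
E
```

```text
tool [ 0.5415 -0.1344  0.1461] [ 3.0941e+00 -6.0000e-04  1.6519e+00] [0.7 0.3 0.4]
939 s,y,z [0.0042 0.0091 0.0672] n [ 1.0e+00 -7.0e-04 -3.6e-03]
back s at z=.1,y=.009: 0.00031948156483918924
y edges [-0.0741 -0.0489  0.0689  0.0698] z [0.0262 0.0272 0.1099 0.1109]
0.043418996182612475
```

View pics/crop6.png

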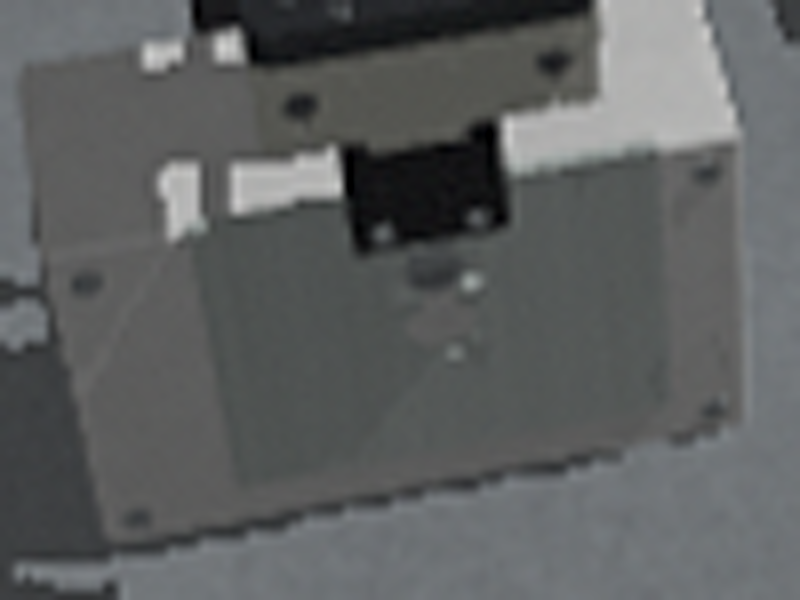

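Released: the head is at (432,268), at the top of the slot, above the empty hole at (440,325). I'll check the drop numerically from the handle's lower corner in the two frames.

```bash
python3 - <<'E'
from h import *
h=np.array([.9967,.0811,0])
def ray(c,u,v,off):
    C=np.linalg.inv(c['world_to_cam'])[:3,3];d=px2w(c,u,v,1.)-C
    k=(h@np.array([.537,-.1415,0])+off-C@h)/(d@h);return C+k*d
for nm,pts in (('s5',[(345,185),(498,152),(225,427),(655,345)]),('s11',[(360,255),(510,222),(242,487),(668,403)])):
    c=load(nm)
    for i,(a,b) in enumerate(pts): print(nm,ray(c,175+a/8,200+b/8,.012 if i<2 else .004).round(4))
# template registration of the lower sheet + handle
a=cv2.cvtColor(load('s5')['image'],6);b=cv2.cvtColor(load('s11')['image'],6)
for (u0,u1,v0,v1) in((214,242,210,227),(200,215,245,258)):
    T=cv2.resize(a[v0:v1,u0:u1],None,fx=8,fy=8,interpolation=2);I=cv2.resize(b[v0-6:v1+18,u0-8:u1+8],None,fx=8,fy=8,interpolation=2)
    _,s,_,l=cv2.minMaxLoc(cv2.matchTemplate(I,T,5));du,dv=l[0]/8-8,l[1]/8-6
    uc,vc=(u0+u1)/2,(v0+v1)/2;c=load('s5');print(s,du,dv,(ray(c,uc+du,vc+dv,.008)-ray(c,uc,vc,.008)).round(4))
E
```

```text
s5 [ 0.5497 -0.1501  0.1409]
s5 [ 0.5466 -0.1119  0.1431]
s5 [ 0.545  -0.1902  0.0467]
s5 [ 0.5356 -0.0744  0.0476]
s11 [ 0.5496 -0.1488  0.1142]
s11 [ 0.5465 -0.1105  0.1165]
s11 [ 0.5449 -0.1887  0.0201]
s11 [ 0.5353 -0.0716  0.0217]
0.9652515649795532 1.5 9.25 [-0.0001  0.0009 -0.0279]
0.713096559047699 -0.25 14.375 [ 0.0005 -0.0059 -0.0485]
```

The drop is about 27–28 mm and the lower edge is at 0.021, so the shield is home. I'll retreat upward.

Call:
{"name": "carry_out", "arguments": {"deltas": [[0,0,-0.5,0,0,0,0.6],[0,0.05,-1,0,0,0,0.6],[0,0.05,-1,0,0,0,0.6],[0,0.05,-1.5,0,0,0,0.6],[0,0.1,-1.5,0,0,0,0.6],[0,0.1,-2,0,0,0,0.6],[0,0,-2,0,0,0,0.6],[0,0,0,0,0,0,0.6]]}}

```text
time: 18.7
tool_pos: [0.5428, -0.1354, 0.2474]
tool_rot: [3.085, 0.004, 1.652]
contact_force: [0.7, 0.0, 0.8]
opening: 0.0551
grip_force: 0.0
```

```bash
python3 - <<'E'
from h import *
c=shot('scene','s12')
a=cv2.cvtColor(load('s11')['image'],6)[222:262,200:262];b=cv2.cvtColor(c['image'],6)[216:268,194:268]
print(cv2.minMaxLoc(cv2.matchTemplate(b,a,5)))
w=shot('wrist','w2'); o=robot.observe();print(o['tool_pos'],o['contact_force'],o['qvel'])
cv2.imwrite('pics/f.png',np.hstack([cv2.resize(c['image'][190:280,160:280],(400,300),interpolation=2),cv2.resize(w['image'],(400,300))]))
E
```

```text
(0.251869261264801, 0.9381070137023926, (12, 12), (6, 6))
[ 0.54129452 -0.13482412  0.24322118] [ 0.17927953 -0.40641377 -0.67193203] [-0.00137106  0.02732478  0.04167628  0.00057247 -0.00968697 -0.000305  ]
```

View pics/f.png

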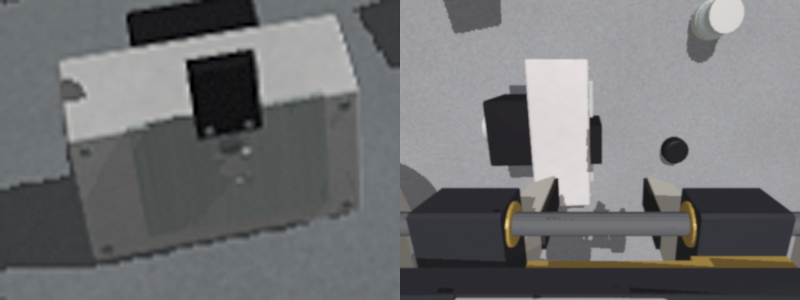

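The shield hangs flat with the gripper clear and the bystanders in place. One last numeric check: the handle's top should be 52 mm above the housing's top.

```bash
python3 - <<'E'
from h import *
for f in('s12','w2'):
    w=cloud(load(f));h=np.array([.9967,.0811]);t=np.array([-.0811,.9967]);q=np.array([.537,-.1415])
    s=(w[...,:2]-q)@h;y=(w[...,:2]-q)@t;z=w[...,2]
    a=z[(s>0.001)&(s<.011)&(abs(y-.009)<.018)&(z>.165)&(z<.19)];b=z[(s<-.01)&(s>-.06)&(abs(y)<.08)&(z>.11)&(z<.13)]
    e=z[(s>.001)&(s<.005)&(abs(y-.009)<.055)&(abs(y-.009)>.025)&(z>.115)&(z<.14)]
    for x in(a,b,e): print(f,len(x),np.percentile(x,[25,50,75,95]).round(4) if len(x) else'')
E
```

```text
s12 72 [0.1715 0.1722 0.1729 0.1739]
s12 1054 [0.1199 0.1208 0.1216 0.1227]
s12 116 [0.1181 0.1216 0.1247 0.1261]
w2 603 [0.1715 0.172  0.1725 0.1731]
w2 10112 [0.1201 0.1206 0.121  0.1217]
w2 21 [0.124  0.1243 0.1253 0.1258]
```

```bash
python3 -c "
from h import *
print(robot.hand_in())"
```

```text
the job is handed in; nothing more can be done
None
```

The shield hangs released on the farthest housing and the job is handed in. My last check put its height within about 1 mm of home, lying flat and upright; the simulator returned no verdict.

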